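# Kit the parts tray for the next repair

### The job

Finish laying out the six-bay metal tray, left, right, front and back being as seen from the robot; each thing stands upright in the middle of its bay. Next to the transformer already in the tray, set the can capacitor in the bay to its left and the solder reel in the bay to its right; lay the flat white carton in the bay to the right of the lidded tub, and set the radio knob on top of the middle of the carton. Leave the transformer, the tub, the black tape roll and the long yellow carton where they are, and let go of everything at the end.

Things in the scene. Friction and masses are not known exactly. Their poses are not given: they have to be found in the camera images.
- kit_tray: Dark steel tray with bright ribs and rim, fixed to the bench, 186 mm front to back (x) by 276 mm left to right (y); 2 rows of 3 square bays. Origin: centre of the underside; x points away from the robot, y left (turned up to 0.25 rad). Bay centres: x = -45 (front) or +45 (back), y = +90 (left), 0, -90 mm (right). Above the bench: bay floor 3 mm, top of 2 mm thick ribs 6 mm, top of the 3 mm thick rim 8 mm.
- transformer: Grey transformer, 47x54x45 mm high, standing loose in one of the two middle bays (front or back); stays there. Origin: centre of the underside.
- screw_tub: Square whitish plastic tub with a blue lid, 67x67x68 mm high, standing loose in the other middle bay; stays there. Origin: centre of the underside.
- can: White upright cylindrical can capacitor, diameter 35 mm, 62 mm high, about 65 g. Origin: centre of the underside, z up.
- reel: Reel of solder with two blue flanges, standing on one flange, diameter 59 mm, 43 mm high, about 320 g; grasp across the flanges. Origin: centre of the underside, z up.
- carton: Flat white and dark carton, closed and rigid, 45 mm (its x) by 65 mm (its y), 20 mm high, about 30 g. Origin: centre of the underside, z up.
- knob: Cream radio knob with a fluted rim, diameter 36 mm, 17 mm high, about 20 g, lying flat. Origin: centre of the underside, z up.
- tape_roll: Bystander: small black roll of tape lying flat, 58 mm across, 19 mm high. Origin: centre of the underside.
- long_box: Bystander: long yellow carton lying on its side, 36x85x36 mm high. Origin: centre of the underside.
There are look-alikes about, which are no part of the job. Of the things shaped like the carton, the white one is meant.

How it is judged:
By the outcome, as a careful person would: the job done as asked, in the order asked, and still so for the second after the job is handed in, with the robot touching nothing.
It also fails if it takes over 99 s, if anything falls off the work surface, if the arm or the gripper's body presses on something with over 40 N, if the wrist force passes 120 N, or if a joint passes its speed limit or range.

### The arm

A 6-joint arm with a two-finger parallel gripper is mounted at the origin on a cart in front of the work surface, level with it; the furniture and walls round the work are solid. World frame = base frame: x ahead of the robot, y to its left, z up, the work surface at z = 0. Lengths are in m, angles in rad, forces in N, time in s.
With the tool pointing down it reaches from about 0.3 to 1 m from the base axis. Payload 5.1 kg.
Tool frame: the origin (TCP) lies where the fingers leave the gripper's body, on its centre line; the fingertips stand 78 mm ahead of it and the grasp point (between the pads) lies 59 mm ahead of it (ctrl.finger_overhang is the distance from the TCP to the fingertips, in m); z points along the fingers, y is the line along which they close (so a half turn about z gives the same grasp; the last joint's range is limited). The gripper opens to 95 mm and grips with 3 to 60 N. Pads are 20 mm wide; open, the fingers measure 119 mm over their backs; the gripper's body (75 mm by 180 mm) begins 59 mm behind the grasp point.
Start: joints at [-1.327, 0.124, 1.65, -0, 1.367, -0.083], TCP at [0.209, -0.616, 0.292] pointing down, gripper open.
Joint ranges: [-2.61, 2.61], [-1.02, 2.33], [0.03, 2.71], [-1.35, 4.49], [0.32, 2.68], [-2.91, 2.91]. Speed limits (rad/s): [2.57, 2.57, 3.14, 3.14, 3.14, 3.14].

### API

Orientations are given as a rotation vector (axis times angle).
In Python, from cell import ctrl, eyes, job gives the robot as it stands. The module is installed in compiled form; this text tells all that it offers.
- The arm moves only by the tool arm_command, never from a script. Its argument "rows" is one flat list of numbers, 7 for each row, row after row: the shift along the tool's x, y, z in mm, then the turn, a rotation vector about the tool's x, y, z in degrees, then the opening in per cent of the stroke, from 0 (shut) to 100 (fully open). In form: [dx, dy, dz, wx, wy, wz, jaw, dx, dy, dz, wx, wy, wz, jaw, ...]. A call has 1 to 5 rows; each row is the pose to reach, as a shift and turn from the pose commanded when the call began, along the tool's axes at that moment; what a row does not reach only later rows make up. A row lasts 1/10 s, in which the tool goes at most 50 mm and 8.59 degrees, less where a joint would pass 70% of its speed; a pose out of reach is approached as far as the arm can. A call with a gripper value outside its range is refused whole. The fingers move at their own pace and stop on an object; "newtons" is the grip in N (left out, the last holds). Time passes only in rows, so rows that repeat a pose let the fingers close. It gives the time, the measured TCP pose, the force, the opening and the grip force at its end, in the units of the state.
- ctrl.observe(): the state, without advancing time (a new reading comes with each control period).
- eyes.get_image(name): name is "side" or "top"; returns (picture, depth): 400x640x3 uint8, red, green, blue; 400x640 float32, m along the optical axis (not along the pixel's ray), 0 where there is no reading.
- eyes.camera_params(name): a dict with "fx", "fy", "cx", "cy" (pixels), "rvec" (rotation vector, rad) and "tvec" (3), from world to camera coordinates, as OpenCV has them. Camera axes: x right, y down, z forward; pixel columns grow to the right and rows downward; lengths in m; the calibration is good to about 2 mm. A picture is of the moment at which its call begins. camera_params takes no time and is no camera call.
- job.finish_job(): hands the job in; it is judged then, once.
The state is a dict: "t": time; "qpos": joint angles; "qvel": joint speeds; "effort": joint torques, N m; "tool_pos": TCP position; "tcp_rot": TCP orientation; "contact_force": force on the tool from outside, world axes, zero at the start; "ft_torque": the same for the moment, N m; "gripper_width": opening from 0.0 (shut) to 1.0 (fully open); "grip_force": force on a finger pad.
Only numpy, scipy, OpenCV 4.12 (cv2) and the standard library are available. Lean on these libraries where they do the work, as an engineer would, in place of code of your own. Each camera call takes 0.05 s, during which the arm holds its last target. There are 200 camera calls.

## Working session

There is one attempt and no reset: what is moved stays moved. The work goes in short steps, Python scripts to look and compute and a tool call to move; the robot and the scene stay as the last step left them, time stands still between calls to the robot, and variables do not carry over. Pictures are saved under pics/ and viewed, at most 16 in all, crops included, and the job is handed in when it is done.

Besides the shell and the picture viewer there is one more tool, called after "Call:" by a JSON object that holds its "name" and its "arguments". arm_command: Moves the arm, as the interface text tells. Its arguments: {"type":"object","properties":{"rows":{"type":"array","items":{"type":"number"}},"newtons":{"type":"number"}},"required":["rows"]}

```bash
mkdir -p pics
cat > h.py <<'E'
import numpy as np, cv2
from cell import ctrl, eyes, job
def grab(n):
    im,d=eyes.get_image(n); p=eyes.camera_params(n); np.savez(n+'.npz',im=im,d=d)
    return im,d,p
def save(im,f,crop=None,s=1):
    if crop: u0,v0,u1,v1=crop; im=im[v0:v1,u0:u1]
    im=cv2.resize(im,None,fx=s,fy=s,interpolation=cv2.INTER_CUBIC)
    cv2.imwrite('pics/'+f,im[:,:,::-1])
def world(p,d):
    R=cv2.Rodrigues(np.array(p['rvec'],float))[0]; t=np.array(p['tvec'],float)
    v,u=np.mgrid[:d.shape[0],:d.shape[1]]
    c=np.stack([(u-p['cx'])/p['fx']*d,(v-p['cy'])/p['fy']*d,d],-1)
    return (c-t)@R
def atz(p,u,v,z):
    R=cv2.Rodrigues(np.array(p['rvec'],float))[0]; t=np.array(p['tvec'],float)
    o=-R.T@t; r=R.T@np.array([(u-p['cx'])/p['fx'],(v-p['cy'])/p['fy'],1]); return o+r*(z-o[2])/r[2]
E
python3 - <<'E'
from h import *
for n in('top','side'):
    im,d,p=grab(n); save(im,n+'0.png'); print(n,p)
print(ctrl.observe(),ctrl.finger_overhang)
E
```

```text
top {'fx': 390.6531135646743, 'fy': 390.6531135646743, 'cx': 323.3580772337905, 'cy': 193.49147503679137, 'rvec': array([ 2.10833893, -2.15039589,  0.23835242]), 'tvec': array([-0.0903509 ,  0.53904771,  1.00518016])}
side {'fx': 370.41975555126936, 'fy': 370.41975555126936, 'cx': 315.8720105633081, 'cy': 191.40231112985902, 'rvec': array([ 2.1905941 , -0.34936776,  0.18361689]), 'tvec': array([-0.5306691 ,  0.09377218,  0.95952445])}
{'t': 0.1, 'qpos': array([-1.32662553e+00,  1.24459368e-01,  1.65156963e+00, -3.56533407e-06,
        1.36746441e+00, -8.26192068e-02]), 'qvel': array([-0.00187336, -0.00188989, -0.0024083 , -0.00162095,  0.0001149 ,
        0.00053575]), 'effort': array([-2.21035009e-05, -4.18880010e+01, -3.61097610e+01,  7.77413906e-02,
        4.61178913e-02, -6.30021714e-05]), 'tool_pos': array([ 0.20850613, -0.61518548,  0.29107818]), 'tcp_rot': array([-3.09787963e+00, -5.10732467e-01,  2.46227157e-04]), 'contact_force': array([-0.11051771,  0.11577259,  0.43564392]), 'ft_torque': array([-0.00352019, -0.01768047,  0.01362205]), 'grip_force': 0.0, 'gripper_width': 0.9998840134242825} 0.0776
```

View pics/top0.png

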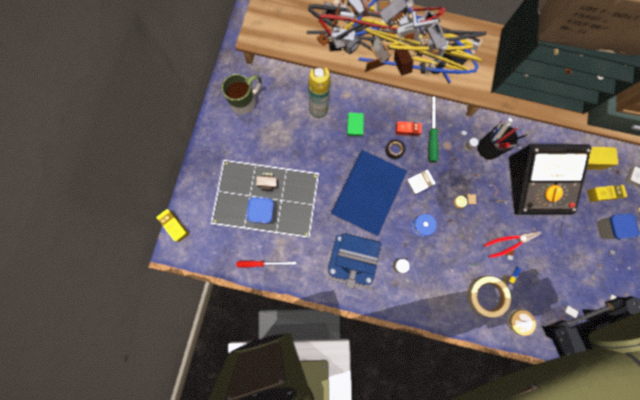

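View pics/side0.png

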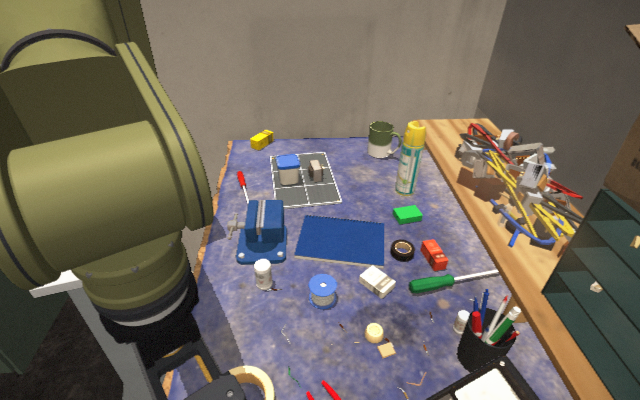

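Candidates (top view):
- **Can:** white disc (402,266), or the small white thing (473,143).
- **Reel:** blue disc (425,225).
- **Carton:** white (422,181), with green (355,124) and red (408,128) look-alikes.
- **Knob:** cream disc (461,201), with a small tan square beside it at (472,199).
- **Tray:** (265,198), transformer at the back middle (267,182), tub at the front middle (261,209).

I'll check these in one close crop.

Run:
```python
from h import *
a=np.load('top.npz');im=a['im'];d=a['d'];p=eyes.camera_params('top')
save(im,'c1.png',(380,120,500,290),3.5)
save(im,'c2.png',(200,150,330,245),6)
W=world(p,d)
for n,u,v in [('can',402,266),('small',473,143),('reel',425,225),('carton',422,181),('knob',461,201),('tan',472,199),('tub',261,209),('trafo',267,182),('pad',370,190),('vise',352,255),('driver',433,145),('redbox',408,128)]:
    print(n,W[v-1:v+2,u-1:u+2].reshape(-1,3).mean(0).round(3))
# object blobs by height
Z=W[...,2]
m=((Z>0.01)&(Z<0.2)&(d>0)).astype(np.uint8)
k,l,s,c=cv2.connectedComponentsWithStats(m)
for i in range(1,k):
    if 25<s[i,4]<4000:
        q=W[l==i]; t=q[q[:,2]>q[:,2].max()-.008]
        print(c[i].round(),s[i,4],'zmax',q[:,2].max().round(3),'topmean',t.mean(0).round(4),'mid',((t.max(0)+t.min(0))/2).round(4),'rect',[np.round(x,3) for x in cv2.minAreaRect((t[:,:2]*1000).astype(np.float32))])
```

```text
can [ 0.339 -0.302  0.061]
small [ 0.678 -0.529  0.045]
reel [ 0.448 -0.376  0.041]
carton [ 0.575 -0.383  0.02 ]
knob [ 0.516 -0.491  0.016]
tan [ 0.524 -0.527  0.005]
tub [0.495 0.065 0.07 ]
trafo [0.546 0.038 0.165]
pad [ 0.553 -0.235  0.012]
vise [ 0.369 -0.168  0.099]
driver [ 0.68  -0.421  0.026]
redbox [ 0.731 -0.351  0.029]
[240.  92.] 1091 zmax 0.106 topmean [0.8276 0.1311 0.1002] mid [0.829  0.132  0.1019] rect [array([828.968, 131.921]), array([77.444, 76.32 ]), np.float64(0.777)]
[319.  99.] 651 zmax 0.2 topmean [ 0.7844 -0.0938  0.1963] mid [ 0.7904 -0.0938  0.1961] rect [array([788.858, -95.367]), array([25.024, 52.969]), np.float64(7.283)]
[355. 123.] 343 zmax 0.026 topmean [ 0.7516 -0.1999  0.0208] mid [ 0.7505 -0.2004  0.0221] rect [array([ 751.254, -200.22 ]), array([44.166, 65.709]), np.float64(87.555)]
[497. 141.] 1182 zmax 0.149 topmean [ 0.6706 -0.5876  0.1439] mid [ 0.6612 -0.5909  0.1449] rect [array([ 659.364, -587.948]), array([82.789, 33.352]), np.float64(78.355)]
[408. 128.] 311 zmax 0.037 topmean [ 0.7333 -0.3547  0.031 ] mid [ 0.7331 -0.3535  0.0326] rec
[... 2931 characters left out ...]
.335]), np.float64(49.521)]
[490. 296.] 841 zmax 0.037 topmean [ 0.2547 -0.5413  0.031 ] mid [ 0.2569 -0.5418  0.0326] rect [array([ 258.06 , -541.063]), array([102.952, 106.817]), np.float64(87.785)]
[521. 322.] 567 zmax 0.036 topmean [ 0.187  -0.6205  0.0307] mid [ 0.1878 -0.6203  0.0321] rect [array([ 187.282, -620.475]), array([62.571, 62.193]), np.float64(42.801)]
[263. 338.] 43 zmax 0.2 topmean [0.1895 0.0425 0.1963] mid [0.1899 0.0413 0.1961] rect [array([189.777,  41.277]), array([ 0.28 , 71.459]), np.float64(13.825)]
[317. 378.] 766 zmax 0.066 topmean [ 0.0275 -0.0618  0.0633] mid [ 0.0275 -0.0618  0.0633] rect [array([ 27.475, -61.842]), array([0.425, 0.   ]), np.float64(-177.229)]
```

View pics/c1.png

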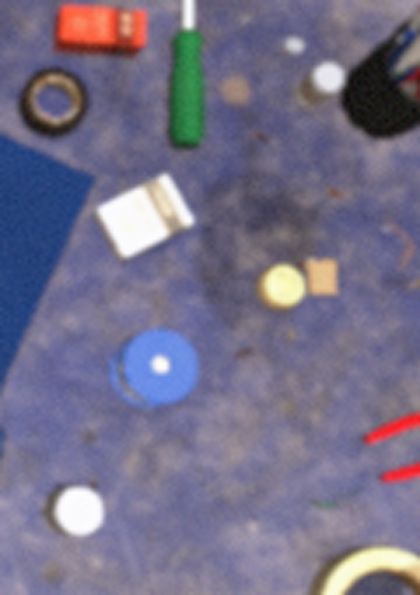

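View pics/c2.png

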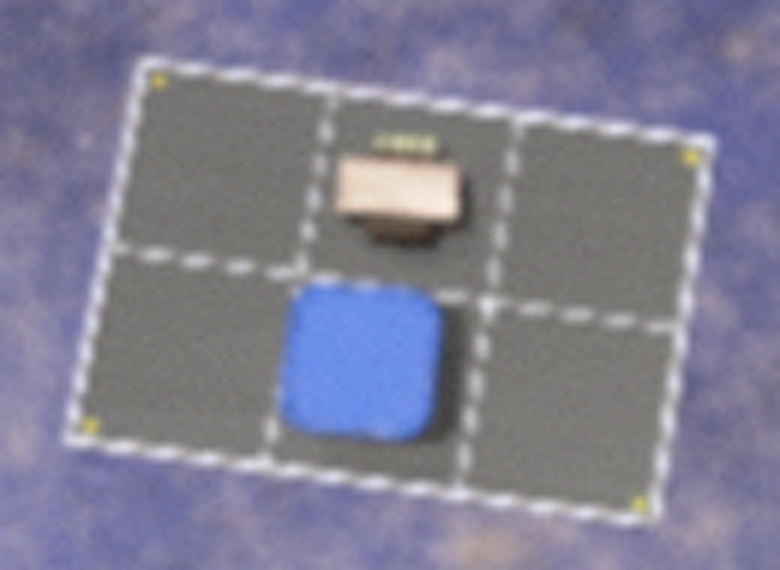

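The crop shows white carton (422,181) with a dark band, reel (425,225), can (402,266) and knob (461,201), all matching the descriptions. The small bottle (473,143) is too slim for the can. In the tray the transformer is back-middle and the tub front-middle, so can → back left, reel → back right, carton → front right. Next I fit the tray corners.

```bash
cat >> h.py <<'E'
from scipy.spatial.transform import Rotation as Rr
def go(x,y,ztip,yaw):
    """target tip position and tool-y direction (deg, world); print the shift and turn from the current pose"""
    s=ctrl.observe(); R=Rr.from_rotvec(s['tcp_rot']); 
    yv=np.array([np.cos(np.radians(yaw)),np.sin(np.radians(yaw)),0]); zv=np.array([0,0,-1.]); xv=np.cross(yv,zv)
    T=Rr.from_matrix(np.stack([xv,yv,zv],1))
    dp=R.inv().apply(np.array([x,y,ztip+ctrl.finger_overhang])-s['tool_pos'])*1000
    w=(R.inv()*T).as_rotvec(degrees=True)
    print('t',round(s['t'],2),'pos',s['tool_pos'].round(4),'F',s['contact_force'].round(1),'grip',s['grip_force'],s['gripper_width'],'\n shift',dp.round(1),'turn',w.round(1))
E
python3 - <<'E'
from h import *
p=eyes.camera_params('top')
c=np.array([(142,58),(716,137),(657,523),(66,441)],float)
w=np.array([atz(p,(u+.5)/6-.5+200,(v+.5)/6-.5+150,.008)[:2] for u,v in c])
m=np.array([(93,138),(93,-138),(-93,-138),(-93,138)])/1000
print(w.round(4)); H=(m-m.mean(0)).T@(w-w.mean(0)); th=np.arctan2(H[0,1]-H[1,0],H[0,0]+H[1,1])
R=np.array([[np.cos(th),-np.sin(th)],[np.sin(th),np.cos(th)]]); C=w.mean(0)
print('th',np.degrees(th),'C',C.round(4),'res',((m@R.T+C-w)*1000).round(1))
for n,b in [('BL',(45,90)),('BM',(45,0)),('BR',(45,-90)),('FM',(-45,0)),('FR',(-45,-90))]: print(n,(R@np.array(b)/1000+C).round(4))
go(.340,-.302,.2,np.degrees(th))
E
```

```text
[[ 0.6514  0.1824]
 [ 0.6082 -0.0909]
 [ 0.4249 -0.0601]
 [ 0.4682  0.2122]]
th -9.133096760045516 C [0.5382 0.0609] res [[ 0.5 -0. ]
 [-0.1  0.8]
 [-0.5 -0.5]
 [ 0.1 -0.3]]
BL [0.5969 0.1426]
BM [0.5826 0.0538]
BR [ 0.5683 -0.0351]
FM [0.4938 0.0681]
FR [ 0.4795 -0.0208]
t 0.1 pos [ 0.2085 -0.6152  0.2911] F [-0.1  0.1  0.4] grip 0.0 0.9998840134242825 
 shift [ 225.1 -254.4   14. ] turn [ -0.1  -0.1 -62.1]
```

Call:
{"name": "arm_command", "arguments": {"rows": [225,-254,0,0,0,-62,100,225,-254,0,0,0,-62,100,225,-254,0,0,0,-62,100,225,-254,0,0,0,-62,100,225,-254,0,0,0,-62,100], "newtons": 15}}

```text
t: 0.6
tool_pos: [0.3058, -0.3831, 0.2917]
tcp_rot: [-2.692, -1.618, -0.0]
contact_force: [1.0, 0.2, -0.4]
gripper_width: 0.998
grip_force: 0.0
```

```bash
python3 -c "
from h import *
go(.340,-.302,.1,-9)"
```

```text
t 0.6 pos [ 0.3058 -0.3831  0.2917] F [ 1.   0.2 -0.4] grip 0.0 0.9975823069015005 
 shift [ 87.6  -7.8 114.1] turn [ -0.  -0. -19.]
```

Call:
{"name": "arm_command", "arguments": {"rows": [88,-8,60,0,0,-19,100,88,-8,110,0,0,-19,100,88,-8,110,0,0,-19,100,88,-8,110,0,0,-19,100,88,-8,110,0,0,-19,100]}}

```text
t: 1.1
tool_pos: [0.3401, -0.3036, 0.182]
tcp_rot: [-2.393, -2.034, 0.001]
contact_force: [1.5, -0.4, 1.1]
gripper_width: 1.004
grip_force: 0.0
```

```bash
python3 -c "
from h import *
go(.340,-.302,.03,-9)
im,d,p=grab('side'); save(im,'s1.png',(180,180,360,330),4)"
```

```text
t 1.1 pos [ 0.3401 -0.3036  0.182 ] F [ 1.5 -0.4  1.1] grip 0.0 1.0038190106403637 
 shift [ 1.6 -0.2 74.4] turn [-0.1 -0.  -0.3]
```

View pics/s1.png

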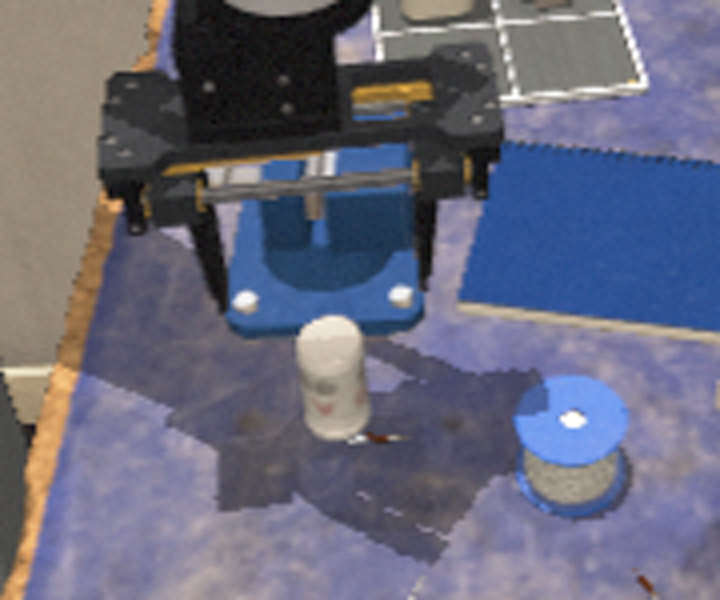

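The fingers straddle the can (crop 335,370), clear of the vise. Descend and grip.

Call:
{"name": "arm_command", "arguments": {"rows": [2,0,40,0,0,0,100,2,0,74,0,0,0,100,2,0,74,0,0,0,100,2,0,74,0,0,0,0,2,0,74,0,0,0,0], "newtons": 15}}

```text
t: 1.65
tool_pos: [0.3418, -0.304, 0.1113]
tcp_rot: [2.391, 2.029, 0.0]
contact_force: [0.1, -0.4, -0.6]
gripper_width: 0.885
grip_force: 0.0
```

Call:
{"name": "arm_command", "arguments": {"rows": [0,0,0,0,0,0,0,0,0,0,0,0,0,0,0,0,0,0,0,0,0,0,0,0,0,0,0,0,0,0,0,0,0,0,0]}}

```text
t: 2.15
tool_pos: [0.3406, -0.3019, 0.1083]
tcp_rot: [2.394, 2.034, 0.0]
contact_force: [-0.2, 0.2, 0.4]
gripper_width: 0.464
grip_force: 0.0
```

```bash
python3 -c "
from h import *
go(.340,-.302,.2,-9.1)
go(.597,.143,.2,-9.1)"
```

```text
t 2.15 pos [ 0.3406 -0.3019  0.1083] F [-0.2  0.2  0.4] grip 0.0 0.4641552055614159 
 shift [  -0.2   -0.5 -169.3] turn [ 0.   0.  -0.2]
t 2.15 pos [ 0.3406 -0.3019  0.1083] F [-0.2  0.2  0.4] grip 0.0 0.4641552055614159 
 shift [ 480.4  181.2 -169.3] turn [ 0.   0.  -0.2]
```

Call:
{"name": "arm_command", "arguments": {"rows": [0,0,0,0,0,0,0,0,0,0,0,0,0,0,0,0,0,0,0,0,0]}}

```text
t: 2.45
tool_pos: [0.3405, -0.3018, 0.1082]
tcp_rot: [-2.394, -2.034, -0.0]
contact_force: [0.3, -0.2, -0.2]
gripper_width: 0.366
grip_force: 15.0
```

Call:
{"name": "arm_command", "arguments": {"rows": [0,0,-25,0,0,0,0,0,0,-60,0,0,0,0,0,0,-100,0,0,0,0,0,0,-140,0,0,0,0,0,0,-160,0,0,0,0]}}

```text
t: 2.95
tool_pos: [0.3413, -0.3027, 0.2724]
tcp_rot: [2.39, 2.03, 0.0]
contact_force: [0.9, -1.8, 0.1]
gripper_width: 0.364
grip_force: 15.0
```

```bash
python3 -c "
from h import *
go(.597,.143,.2,-9.1)"
```

```text
t 2.95 pos [ 0.3413 -0.3027  0.2724] F [ 0.9 -1.8  0.1] grip 14.996709823608398 0.36402177350007053 
 shift [481.2 180.3  -6.1] turn [ 0.3  0.2 -0.2]
```

Call:
{"name": "arm_command", "arguments": {"rows": [45,17,-5,0,0,0,0,90,34,-5,0,0,0,0,135,50,-5,0,0,0,0,180,67,-5,0,0,0,0,225,84,-5,0,0,0,0]}}

```text
t: 3.45
tool_pos: [0.4603, -0.0916, 0.2733]
tcp_rot: [2.394, 2.033, 0.0]
contact_force: [0.2, -0.6, -0.3]
gripper_width: 0.366
grip_force: 15.0
```

Call:
{"name": "arm_command", "arguments": {"rows": [45,17,0,0,0,0,0,90,34,0,0,0,0,0,135,50,0,0,0,0,0,180,67,0,0,0,0,0,225,84,0,0,0,0,0]}}

```text
t: 3.95
tool_pos: [0.5797, 0.1171, 0.2729]
tcp_rot: [-2.394, -2.035, 0.001]
contact_force: [0.7, -0.7, -0.6]
gripper_width: 0.369
grip_force: 15.0
```

```bash
python3 -c "
from h import *
go(.597,.143,.06,-9.1)"
```

```text
t 3.95 pos [0.5797 0.1171 0.2729] F [ 0.7 -0.7 -0.6] grip 14.995295405387878 0.3688118852798296 
 shift [ 28.4  13.  135.3] turn [-0.   0.  -0.2]
```

Call:
{"name": "arm_command", "arguments": {"rows": [28,13,30,0,0,0,0,28,13,75,0,0,0,0,28,13,110,0,0,0,0,28,13,130,0,0,0,0,28,13,130,0,0,0,0]}}

```text
t: 4.45
tool_pos: [0.5937, 0.1403, 0.1383]
tcp_rot: [-2.39, -2.031, 0.012]
contact_force: [-0.3, -0.2, -0.5]
gripper_width: 0.364
grip_force: 15.0
```

```bash
python3 -c "
from h import *
go(.597,.143,.0335,-9.1)
im,d,p=grab('side'); save(im,'s2.png',(230,110,400,230),4.5)"
```

```text
t 4.45 pos [0.5937 0.1403 0.1383] F [-0.3 -0.2 -0.5] grip 14.996621310710907 0.36371506865322023 
 shift [ 3.3  3.1 27.2] turn [-0.5  0.2 -0.2]
```

View pics/s2.png

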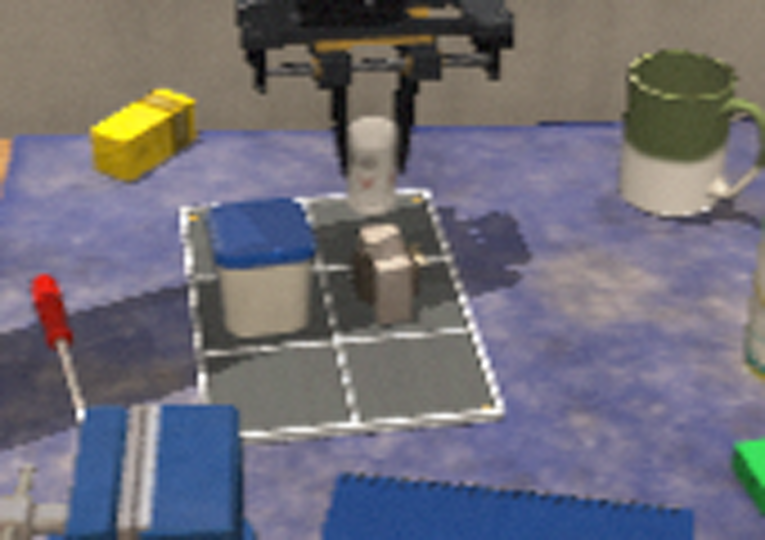

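The can hangs upright over the back-left bay. I'll hold briefly to settle before lowering it.

Call:
{"name": "arm_command", "arguments": {"rows": [0,0,0,0,0,0,0,0,0,0,0,0,0,0,0,0,0,0,0,0,0]}}

```text
t: 4.8
tool_pos: [0.5975, 0.1406, 0.1453]
tcp_rot: [2.393, 2.033, 0.005]
contact_force: [0.9, 0.3, -0.4]
gripper_width: 0.364
grip_force: 15.0
```

```bash
python3 -c "
from h import *
go(.597,.143,.0335,-9.1)"
```

```text
t 4.8 pos [0.5975 0.1406 0.1453] F [ 0.9  0.3 -0.4] grip 14.996704906225204 0.36437292275356453 
 shift [ 2.3 -1.  34.2] turn [ 0.2 -0.1 -0.2]
```

Call:
{"name": "arm_command", "arguments": {"rows": [2,-1,15,0,0,0,0,2,-1,25,0,0,0,0,2,-1,30,0,0,0,0,2,-1,33,0,0,0,0,2,-1,33,0,0,0,0]}}

```text
t: 5.3
tool_pos: [0.5952, 0.1427, 0.1108]
tcp_rot: [-2.393, -2.033, 0.004]
contact_force: [-5.5, -0.9, 9.0]
gripper_width: 0.365
grip_force: 15.0
```

Call:
{"name": "arm_command", "arguments": {"rows": [0,0,0,0,0,0,0,0,0,0,0,0,0,0]}}

```text
t: 5.5
tool_pos: [0.5952, 0.1427, 0.1109]
tcp_rot: [-2.393, -2.033, 0.004]
contact_force: [-5.1, -0.1, 8.2]
gripper_width: 0.367
grip_force: 15.0
```

```bash
python3 -c "
from h import *
go(.597,.143,.0335,-9.1)"
```

```text
t 5.5 pos [0.5952 0.1427 0.1109] F [-5.1 -0.1  8.2] grip 15.00756025314331 0.36730227392418535 
 shift [ 0.6  1.8 -0.3] turn [-0.2  0.  -0.2]
```

Call:
{"name": "arm_command", "arguments": {"rows": [0,0,0,0,0,0,65,0,0,0,0,0,0,65,0,0,0,0,0,0,65,0,0,0,0,0,0,65,0,0,0,0,0,0,65]}}

```text
t: 6.0
tool_pos: [0.5957, 0.1426, 0.11]
tcp_rot: [-2.394, -2.034, 0.0]
contact_force: [0.7, -0.7, 0.2]
gripper_width: 0.643
grip_force: 0.0
```

Call:
{"name": "arm_command", "arguments": {"rows": [0,0,-20,0,0,0,65,0,0,-50,0,0,0,65,0,0,-95,0,0,0,65,0,0,-130,0,0,0,100,0,0,-160,0,0,0,100]}}

```text
t: 6.5
tool_pos: [0.5962, 0.1427, 0.2729]
tcp_rot: [2.393, 2.033, 0.003]
contact_force: [-0.3, 1.1, -0.6]
gripper_width: 0.767
grip_force: 0.0
```

```bash
python3 -c "
from h import *
go(.450,-.377,.2,-9.1)
im,d,p=grab('top'); W=world(p,d); Z=W[...,2]
m=(Z>.055)&(Z<.075)&(abs(W[...,0]-.597)<.05)&(abs(W[...,1]-.143)<.05); q=W[m]
print(m.sum(), q.mean(0) if m.sum() else '')"
```

```text
t 6.5 pos [0.5962 0.1427 0.2729] F [-0.3  1.1 -0.6] grip 0.0 0.7667960080917894 
 shift [-536.5  -60.2   -5.3] turn [ 0.1 -0.  -0.2]
134 [0.59386202 0.14009696 0.06365641]
```

Call:
{"name": "arm_command", "arguments": {"rows": [-45,-5,-5,0,0,0,100,-90,-10,-5,0,0,0,100,-135,-15,-5,0,0,0,100,-180,-20,-5,0,0,0,100,-225,-25,-5,0,0,0,100]}}

```text
t: 7.05
tool_pos: [0.5339, -0.0768, 0.2749]
tcp_rot: [2.394, 2.034, 0.0]
contact_force: [-0.1, -0.1, 0.5]
gripper_width: 0.999
grip_force: 0.0
```

Call:
{"name": "arm_command", "arguments": {"rows": [-45,-5,0,0,0,0,100,-90,-10,0,0,0,0,100,-135,-15,0,0,0,0,100,-180,-20,0,0,0,0,100,-225,-25,0,0,0,0,100]}}

```text
t: 7.55
tool_pos: [0.4728, -0.295, 0.2749]
tcp_rot: [2.394, 2.034, 0.0]
contact_force: [0.6, -0.2, -0.7]
gripper_width: 0.998
grip_force: 0.0
```

```bash
python3 -c "
from h import *
go(.450,-.377,.06,-9.1)"
```

```text
t 7.55 pos [ 0.4728 -0.295   0.2749] F [ 0.6 -0.2 -0.7] grip 0.0 0.9981213016391561 
 shift [-84.6  -9.3 137.3] turn [ 0.  -0.  -0.2]
```

Call:
{"name": "arm_command", "arguments": {"rows": [-45,-5,20,0,0,0,100,-85,-9,50,0,0,0,100,-85,-9,95,0,0,0,100,-85,-9,125,0,0,0,100,-85,-9,125,0,0,0,100]}}

```text
t: 8.05
tool_pos: [0.4482, -0.3736, 0.144]
tcp_rot: [-2.387, -2.026, 0.001]
contact_force: [-0.8, 0.4, -0.6]
gripper_width: 1.004
grip_force: 0.0
```

Call:
{"name": "arm_command", "arguments": {"rows": [0,0,0,0,0,0,100,0,0,0,0,0,0,100]}}

```text
t: 8.25
tool_pos: [0.4523, -0.3765, 0.1528]
tcp_rot: [2.391, 2.032, 0.001]
contact_force: [0.5, -0.3, 1.4]
gripper_width: 0.998
grip_force: 0.0
```

```bash
python3 -c "
from h import *
go(.450,-.377,.007,-9.1)"
```

```text
t 8.25 pos [ 0.4523 -0.3765  0.1528] F [ 0.5 -0.3  1.4] grip 0.0 0.9984812246886546 
 shift [-0.7 -2.4 68.2] turn [ 0.2  0.1 -0.2]
```

Call:
{"name": "arm_command", "arguments": {"rows": [0,-1,20,0,0,0,100,0,-1,40,0,0,0,100,0,-1,55,0,0,0,100,0,-1,64,0,0,0,100,0,-1,67,0,0,0,100], "newtons": 30}}

```text
t: 8.75
tool_pos: [0.4502, -0.3755, 0.0831]
tcp_rot: [-2.394, -2.034, 0.0]
contact_force: [0.1, -0.6, -0.4]
gripper_width: 1.0
grip_force: 0.0
```

Call:
{"name": "arm_command", "arguments": {"rows": [0,0,0,0,0,0,30,0,0,0,0,0,0,0,0,0,0,0,0,0,0,0,0,0,0,0,0,0,0,0,0,0,0,0,0]}}

```text
t: 9.25
tool_pos: [0.4502, -0.3757, 0.0836]
tcp_rot: [2.394, 2.034, 0.0]
contact_force: [0.9, -0.3, -1.0]
gripper_width: 0.636
grip_force: 0.0
```

Call:
{"name": "arm_command", "arguments": {"rows": [0,0,0,0,0,0,0,0,0,0,0,0,0,0,0,0,0,0,0,0,0]}}

```text
t: 9.55
tool_pos: [0.45, -0.3757, 0.0836]
tcp_rot: [-2.394, -2.034, 0.0]
contact_force: [-1.9, 0.6, 4.1]
gripper_width: 0.606
grip_force: 29.9
```

```bash
python3 -c "
from h import *
go(.5683,-.0351,.2,-9.1)"
```

```text
t 9.55 pos [ 0.45   -0.3757  0.0836] F [-1.9  0.6  4.1] grip 29.918345406185836 0.6064156019054974 
 shift [ 355.2   61.7 -194. ] turn [-0.   0.  -0.2]
```

Call:
{"name": "arm_command", "arguments": {"rows": [0,0,-15,0,0,0,0,0,0,-45,0,0,0,0,0,0,-85,0,0,0,0,0,0,-125,0,0,0,0,0,0,-150,0,0,0,0]}}

```text
t: 10.05
tool_pos: [0.4507, -0.3759, 0.237]
tcp_rot: [2.391, 2.031, 0.001]
contact_force: [0.8, -0.1, -3.2]
gripper_width: 0.607
grip_force: 29.9
```

Call:
{"name": "arm_command", "arguments": {"rows": [35,6,-10,0,0,0,0,75,13,-10,0,0,0,0,115,20,-10,0,0,0,0,155,27,-10,0,0,0,0,190,33,-10,0,0,0,0]}}

```text
t: 10.55
tool_pos: [0.5134, -0.1912, 0.2431]
tcp_rot: [-2.393, -2.034, -0.001]
contact_force: [0.9, 0.8, -2.9]
gripper_width: 0.605
grip_force: 29.9
```

```bash
python3 -c "
from h import *
go(.5683,-.0351,.2,-9.1)"
```

```text
t 10.55 pos [ 0.5134 -0.1912  0.2431] F [ 0.9  0.8 -2.9] grip 29.856058876030147 0.6054150041144555 
 shift [163.   29.  -34.4] turn [-0.  -0.  -0.2]
```

Call:
{"name": "arm_command", "arguments": {"rows": [40,7,0,0,0,0,0,80,14,0,0,0,0,0,120,21,0,0,0,0,0,150,27,10,0,0,0,0,163,29,40,0,0,0,0]}}

```text
t: 11.05
tool_pos: [0.5709, -0.0347, 0.2067]
tcp_rot: [2.387, 2.034, 0.01]
contact_force: [0.1, -0.3, -3.9]
gripper_width: 0.607
grip_force: 29.9
```

Call:
{"name": "arm_command", "arguments": {"rows": [0,0,30,0,0,0,0,0,0,60,0,0,0,0,0,0,75,0,0,0,0,0,0,80,0,0,0,0,0,0,80,0,0,0,0]}}

```text
t: 11.55
tool_pos: [0.5683, -0.0373, 0.1232]
tcp_rot: [-2.394, -2.033, 0.0]
contact_force: [0.4, -0.2, -2.1]
gripper_width: 0.603
grip_force: 29.9
```

```bash
python3 -c "
from h import *
go(.5683,-.0351,.01,-9.1)
im,d,p=grab('side'); save(im,'s3.png',(230,110,400,230),4.5)"
```

```text
t 11.55 pos [ 0.5683 -0.0373  0.1232] F [ 0.4 -0.2 -2.1] grip 29.857678874395788 0.6032332175750051 
 shift [ 2.2 -0.3 35.6] turn [-0.  -0.  -0.2]
```

View pics/s3.png

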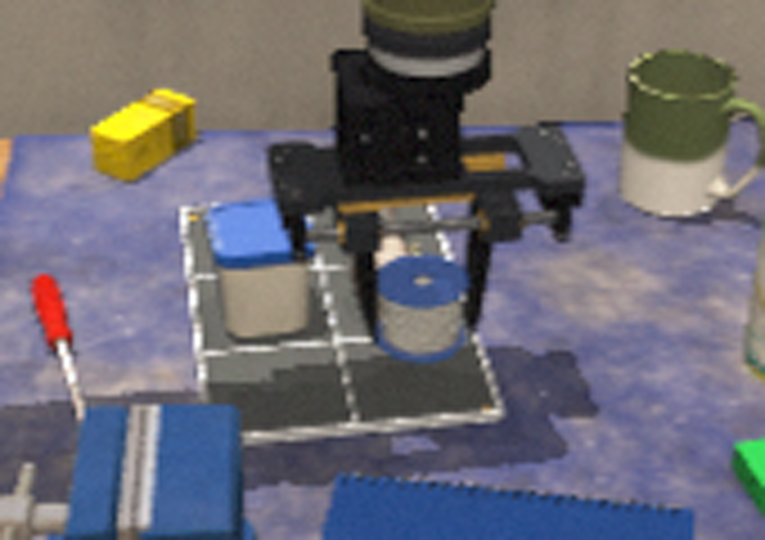

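The reel hangs level over the back-right bay, clear of the tub and transformer. Lower it.

Call:
{"name": "arm_command", "arguments": {"rows": [3,0,12,0,0,0,0,3,0,22,0,0,0,0,3,0,30,0,0,0,0,3,0,34,0,0,0,0,3,0,36,0,0,0,0]}}

```text
t: 12.1
tool_pos: [0.5682, -0.0342, 0.0866]
tcp_rot: [-2.393, -2.033, 0.002]
contact_force: [-5.8, 0.9, 6.6]
gripper_width: 0.605
grip_force: 29.9
```

Call:
{"name": "arm_command", "arguments": {"rows": [0,0,0,0,0,0,0]}}

```text
t: 12.2
tool_pos: [0.5689, -0.0343, 0.0872]
tcp_rot: [-2.394, -2.034, 0.0]
contact_force: [-0.2, -1.0, -3.8]
gripper_width: 0.609
grip_force: 29.9
```

Call:
{"name": "arm_command", "arguments": {"rows": [0,0,1,0,0,0,0,0,0,1,0,0,0,72,0,0,0,0,0,0,72,0,0,0,0,0,0,72,0,0,0,0,0,0,72]}}

```text
t: 12.7
tool_pos: [0.5693, -0.0343, 0.0879]
tcp_rot: [2.394, 2.033, 0.001]
contact_force: [-0.9, -0.7, 0.4]
gripper_width: 0.723
grip_force: 0.0
```

Call:
{"name": "arm_command", "arguments": {"rows": [0,0,-15,0,0,0,72,0,0,-45,0,0,0,72,0,0,-85,0,0,0,72,0,0,-125,0,0,0,80,0,0,-160,0,0,0,80]}}

```text
t: 13.2
tool_pos: [0.5691, -0.0343, 0.251]
tcp_rot: [2.393, 2.033, 0.003]
contact_force: [0.1, 0.5, -0.9]
gripper_width: 0.792
grip_force: 0.0
```

```bash
python3 -c "
from h import *
go(.5747,-.3798,.17,25.4)
im,d,p=grab('side'); save(im,'s4.png',(230,110,400,230),4.5)"
```

```text
t 13.2 pos [ 0.5691 -0.0343  0.251 ] F [ 0.1  0.5 -0.9] grip 0.0 0.7922794020050272 
 shift [-340.1   61.4    3.5] turn [  0.2   0.  -34.7]
```

View pics/s4.png

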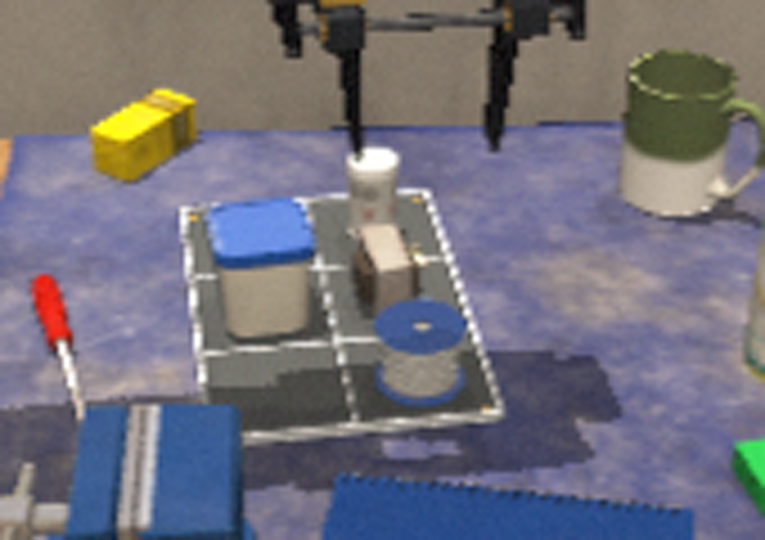

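The reel stands in the back-right bay and the can in the back-left. Now the carton.

Call:
{"name": "arm_command", "arguments": {"rows": [-45,8,0,0,0,-7,80,-90,16,0,0,0,-14,80,-135,24,0,0,0,-21,80,-180,32,0,0,0,-28,80,-220,40,0,0,0,-34.5,80]}}

```text
t: 13.75
tool_pos: [0.5725, -0.26, 0.2485]
tcp_rot: [1.677, 2.655, 0.0]
contact_force: [0.3, 0.1, -0.3]
gripper_width: 0.802
grip_force: 0.0
```

```bash
python3 -c "
from h import *
go(.5747,-.3798,.06,25.4)"
```

```text
t 13.75 pos [ 0.5725 -0.26    0.2485] F [ 0.3  0.1 -0.3] grip 0.0 0.8022317620029764 
 shift [-109.   -49.6  111. ] turn [0.  0.1 0. ]
```

Call:
{"name": "arm_command", "arguments": {"rows": [-45,-20,5,0,0,0,80,-85,-40,25,0,0,0,80,-108,-49,60,0,0,0,80,-108,-49,90,0,0,0,80,-108,-49,105,0,0,0,80]}}

```text
t: 14.25
tool_pos: [0.573, -0.3766, 0.1394]
tcp_rot: [-1.683, -2.648, -0.001]
contact_force: [-0.6, -0.1, -0.0]
gripper_width: 0.801
grip_force: 0.0
```

Call:
{"name": "arm_command", "arguments": {"rows": [0,0,0,0,0,0,80,0,0,0,0,0,0,80]}}

```text
t: 14.45
tool_pos: [0.575, -0.3761, 0.1437]
tcp_rot: [1.682, 2.652, -0.0]
contact_force: [-0.1, 0.3, 1.3]
gripper_width: 0.799
grip_force: 0.0
```

```bash
python3 -c "
from h import *
go(.5747,-.3798,.007,25.4)
im,d,p=grab('side'); save(im,'s5.png',(310,180,470,300),4.5)"
```

```text
t 14.45 pos [ 0.575  -0.3761  0.1437] F [-0.1  0.3  1.3] grip 0.0 0.7986525675432384 
 shift [-3.1 -1.9 59.1] turn [ 0.   0.1 -0.2]
```

View pics/s5.png

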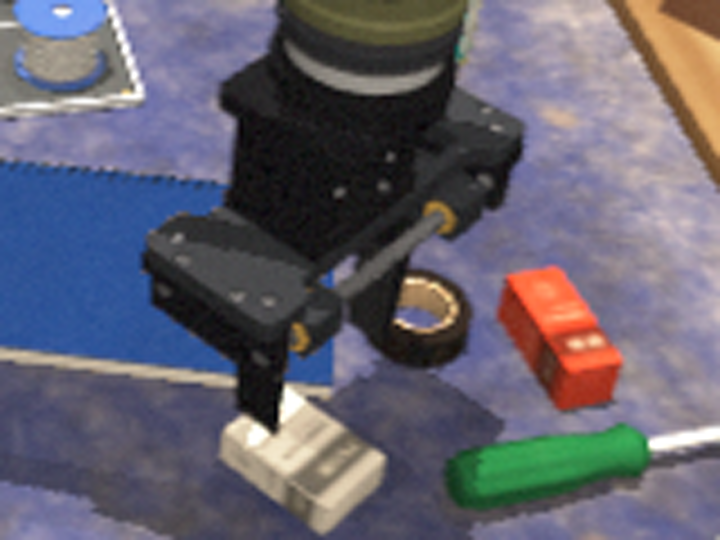

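The closing axis lies across the carton's short side. I'll narrow the opening first to stay clear of the mat corner (332,385) and then descend.

Call:
{"name": "arm_command", "arguments": {"rows": [-3,-1,10,0,0,0,64,-3,-1,25,0,0,0,64,-3,-1,42,0,0,0,64,-3,-1,53,0,0,0,64,-3,-1,58,0,0,0,64], "newtons": 12}}

```text
t: 15.0
tool_pos: [0.5735, -0.3787, 0.0812]
tcp_rot: [-1.681, -2.649, -0.001]
contact_force: [-0.2, -0.2, 0.2]
gripper_width: 0.638
grip_force: 0.0
```

Call:
{"name": "arm_command", "arguments": {"rows": [0,0,0,0,0,0,30,0,0,0,0,0,0,0,0,0,0,0,0,0,0,0,0,0,0,0,0,0,0,0,0,0,0,0,0]}}

```text
t: 15.5
tool_pos: [0.5751, -0.3798, 0.085]
tcp_rot: [1.683, 2.651, -0.0]
contact_force: [-0.3, 0.1, 0.8]
gripper_width: 0.473
grip_force: 12.0
```

```bash
python3 -c "
from h import *
go(.4795,-.0208,.15,-9.1)"
```

```text
t 15.5 pos [ 0.5751 -0.3798  0.085 ] F [-0.3  0.1  0.8] grip 11.99969619512558 0.4726237357324654 
 shift [ 365.4   66.4 -143. ] turn [ 0.1  0.  34.3]
```

Call:
{"name": "arm_command", "arguments": {"rows": [0,0,-15,0,0,0,0,0,0,-45,0,0,0,0,0,0,-85,0,0,0,0,0,0,-120,0,0,0,0,0,0,-140,0,0,0,0]}}

```text
t: 16.0
tool_pos: [0.5758, -0.3804, 0.2301]
tcp_rot: [1.68, 2.647, -0.001]
contact_force: [-0.4, 0.3, -0.1]
gripper_width: 0.472
grip_force: 12.0
```

Call:
{"name": "arm_command", "arguments": {"rows": [40,7,0,0,0,7,0,80,14,0,0,0,14,0,120,21,0,0,0,21,0,160,29,0,0,0,28,0,200,36,0,0,0,34.3,0]}}

```text
t: 16.5
tool_pos: [0.5217, -0.1819, 0.2257]
tcp_rot: [2.395, 2.031, 0.001]
contact_force: [0.2, 0.4, -0.3]
gripper_width: 0.475
grip_force: 12.0
```

```bash
python3 -c "
from h import *
go(.4795,-.0208,.07,-9.1)"
```

```text
t 16.5 pos [ 0.5217 -0.1819  0.2257] F [ 0.2  0.4 -0.3] grip 11.994338929653168 0.47532135358505034 
 shift [152.1 -68.1  77.9] turn [ 0.1  0.  -0.3]
```

Call:
{"name": "arm_command", "arguments": {"rows": [40,-18,0,0,0,0,0,80,-36,0,0,0,0,0,120,-54,0,0,0,0,0,152,-68,5,0,0,0,0,152,-68,30,0,0,0,0]}}

```text
t: 17.0
tool_pos: [0.4801, -0.0196, 0.1983]
tcp_rot: [2.382, 2.04, 0.01]
contact_force: [0.8, -1.3, -1.3]
gripper_width: 0.473
grip_force: 12.0
```

Call:
{"name": "arm_command", "arguments": {"rows": [0,0,25,0,0,0,0,0,0,45,0,0,0,0,0,0,55,0,0,0,0,0,0,58,0,0,0,0,0,0,58,0,0,0,0]}}

```text
t: 17.5
tool_pos: [0.4794, -0.0226, 0.1369]
tcp_rot: [2.391, 2.038, 0.001]
contact_force: [-0.6, -0.1, -0.2]
gripper_width: 0.469
grip_force: 12.0
```

```bash
python3 -c "
from h import *
go(.4795,-.0208,.0104,-9.1)
im,d,p=grab('side'); save(im,'s6.png',(230,120,390,240),4.5)"
```

```text
t 17.5 pos [ 0.4794 -0.0226  0.1369] F [-0.6 -0.1 -0.2] grip 11.999578177928925 0.46927120612690665 
 shift [ 1.8 -0.2 48.9] turn [ 0. -0. -0.]
```

View pics/s6.png

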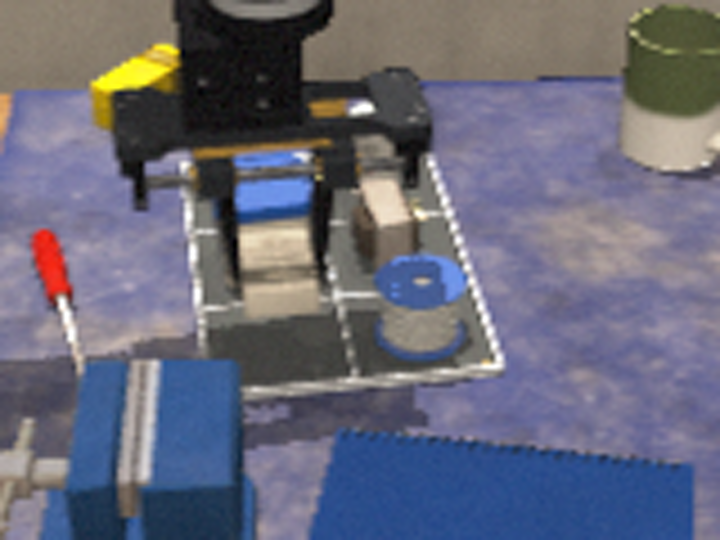

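The carton is aligned with the tray and over the front-right bay. Lower it.

Call:
{"name": "arm_command", "arguments": {"rows": [2,0,18,0,0,0,0,2,0,32,0,0,0,0,2,0,41,0,0,0,0,2,0,46,0,0,0,0,2,0,48.5,0,0,0,0]}}

```text
t: 18.05
tool_pos: [0.4791, -0.0205, 0.0878]
tcp_rot: [-2.389, -2.037, 0.002]
contact_force: [-7.0, 1.1, 15.0]
gripper_width: 0.473
grip_force: 12.0
```

Call:
{"name": "arm_command", "arguments": {"rows": [0,0,0,0,0,0,0]}}

```text
t: 18.15
tool_pos: [0.4798, -0.0206, 0.0881]
tcp_rot: [2.391, 2.038, 0.0]
contact_force: [0.4, 0.0, -0.8]
gripper_width: 0.474
grip_force: 12.0
```

Call:
{"name": "arm_command", "arguments": {"rows": [0,0,0,0,0,0,60,0,0,0,0,0,0,60,0,0,0,0,0,0,60,0,0,0,0,0,0,60]}}

```text
t: 18.55
tool_pos: [0.4795, -0.0205, 0.0879]
tcp_rot: [2.391, 2.038, 0.0]
contact_force: [-0.0, -0.9, -0.1]
gripper_width: 0.596
grip_force: 0.0
```

Call:
{"name": "arm_command", "arguments": {"rows": [0,0,-15,0,0,0,60,0,0,-45,0,0,0,60,0,0,-85,0,0,0,60,0,0,-120,0,0,0,60,0,0,-140,0,0,0,60]}}

```text
t: 19.05
tool_pos: [0.4805, -0.0206, 0.2314]
tcp_rot: [2.388, 2.036, 0.005]
contact_force: [0.1, 0.4, 0.5]
gripper_width: 0.601
grip_force: 0.0
```

```bash
python3 -c "
from h import *
p=eyes.camera_params('top'); print(atz(p,283.5/3.5-.5+380,286.5/3.5-.5+120,.017))
go(.5157,-.4897,.14,-9.1)"
```

```text
[ 0.51527052 -0.48876537  0.017     ]
t 19.05 pos [ 0.4805 -0.0206  0.2314] F [0.1 0.4 0.5] grip 0.0 0.600722092834061 
 shift [-457.6  108.9   14.3] turn [ 0.3 -0.  -0. ]
```

Call:
{"name": "arm_command", "arguments": {"rows": [-45,10,0,0,0,0,60,-90,21,0,0,0,0,60,-135,32,0,0,0,0,60,-180,43,0,0,0,0,60,-225,54,0,0,0,0,60]}}

```text
t: 19.55
tool_pos: [0.4969, -0.253, 0.2279]
tcp_rot: [2.391, 2.038, 0.0]
contact_force: [0.9, -0.5, -0.3]
gripper_width: 0.6
grip_force: 0.0
```

Call:
{"name": "arm_command", "arguments": {"rows": [-45,10,0,0,0,0,60,-90,21,0,0,0,0,60,-135,32,0,0,0,0,60,-180,43,0,0,0,0,60,-225,54,15,0,0,0,60]}}

```text
t: 20.05
tool_pos: [0.5156, -0.4848, 0.2153]
tcp_rot: [2.387, 2.035, 0.001]
contact_force: [1.4, 0.3, -0.0]
gripper_width: 0.602
grip_force: 0.0
```

Call:
{"name": "arm_command", "arguments": {"rows": [0,0,30,0,0,0,60,0,0,55,0,0,0,60,0,0,68,0,0,0,60,0,0,72,0,0,0,60,0,0,72,0,0,0,60]}}

```text
t: 20.55
tool_pos: [0.515, -0.4816, 0.1407]
tcp_rot: [-2.39, -2.038, 0.0]
contact_force: [0.2, -0.0, 0.8]
gripper_width: 0.602
grip_force: 0.0
```

```bash
python3 -c "
from h import *
go(.5155,-.4893,.003,-9.1)
im,d,p=grab('side'); save(im,'s7.png',(310,240,450,370),4)"
```

```text
t 20.55 pos [ 0.515  -0.4816  0.1407] F [ 0.2 -0.   0.8] grip 0.0 0.6015649746105617 
 shift [-7.5  1.8 60.1] turn [-0. -0.  0.]
```

View pics/s7.png

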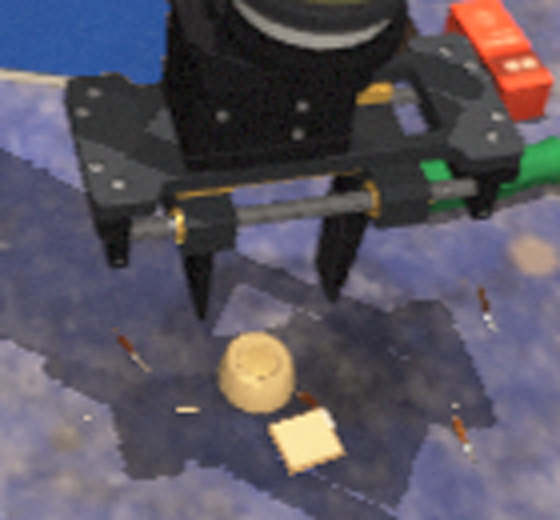

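The fluted cream knob is at crop (257,372), slightly tapered, so I'll grip it low, near its base.

Call:
{"name": "arm_command", "arguments": {"rows": [-7,2,22,0,0,0,60,-7,2,40,0,0,0,60,-7,2,51,0,0,0,60,-7,2,57,0,0,0,60,-7,2,59,0,0,0,60], "newtons": 8}}

```text
t: 21.1
tool_pos: [0.5155, -0.4886, 0.0809]
tcp_rot: [-2.39, -2.037, -0.0]
contact_force: [0.0, -0.7, -0.2]
gripper_width: 0.597
grip_force: 0.0
```

Call:
{"name": "arm_command", "arguments": {"rows": [0,0,0,0,0,0,30,0,0,0,0,0,0,0,0,0,0,0,0,0,0,0,0,0,0,0,0,0,0,0,0,0,0,0,0]}}

```text
t: 21.6
tool_pos: [0.516, -0.4894, 0.0826]
tcp_rot: [2.39, 2.037, 0.0]
contact_force: [-0.0, 1.1, 1.7]
gripper_width: 0.354
grip_force: 8.0
```

```bash
python3 -c "
from h import *
go(.4795,-.0208,.13,-9.1)"
```

```text
t 21.6 pos [ 0.516  -0.4894  0.0826] F [-0.   1.1  1.7] grip 7.9922978606009565 0.3541261149338981 
 shift [ 456.8 -110.1 -125.5] turn [ 0.1  0.  -0. ]
```

Call:
{"name": "arm_command", "arguments": {"rows": [0,0,-12,0,0,0,0,0,0,-35,0,0,0,0,0,0,-70,0,0,0,0,0,0,-105,0,0,0,0,0,0,-125,0,0,0,0]}}

```text
t: 22.1
tool_pos: [0.5165, -0.49, 0.2116]
tcp_rot: [2.387, 2.035, 0.0]
contact_force: [0.9, 0.1, -0.7]
gripper_width: 0.35
grip_force: 7.9
```

```bash
python3 -c "
from h import *
im,d,p=grab('top'); W=world(p,d); Z=W[...,2]
def f(x,y,r,z0,z1):
    m=(Z>z0)&(Z<z1)&(np.hypot(W[...,0]-x,W[...,1]-y)<r); q=W[m]; print(m.sum(),q.mean(0).round(4),[np.round(a,1) for a in cv2.minAreaRect((q[:,:2]*1000).astype(np.float32))])
f(.4795,-.0208,.043,.016,.03); f(.597,.143,.04,.055,.075); f(.5683,-.035,.04,.035,.055)
f(.5826,.0538,.04,.038,.058);f(.4938,.068,.05,.06,.08)
save(im,'t2.png',(200,150,330,245),6)
im,d,p=grab('side'); save(im,'s8.png',(280,200,460,340),4)
go(.4795,-.0208,.13,-9.1)"
```

```text
391 [ 0.4799 -0.0215  0.0234] [array([480.6, -21.3]), array([64.9, 45.9]), np.float64(80.7)]
136 [0.5938 0.14   0.0637] [array([594.4, 140.8]), array([32.7, 33.8]), np.float64(54.5)]
343 [ 0.5697 -0.036   0.0459] [array([569.7, -36. ]), array([57. , 56.6]), np.float64(13.1)]
207 [0.5766 0.0547 0.0465] [array([579.4,  55.1]), array([54.2, 42.7]), np.float64(88.3)]
628 [0.493  0.0681 0.0703] [array([493.7,  68.5]), array([67.6, 67.2]), np.float64(84.3)]
t 22.2 pos [ 0.5171 -0.4907  0.2128] F [-0.3 -1.3  0.2] grip 7.871610739712196 0.35283697288062266 
 shift [ 458.  -111.5    1.8] turn [ 0.4  0.3 -0. ]
```

View pics/s8.png

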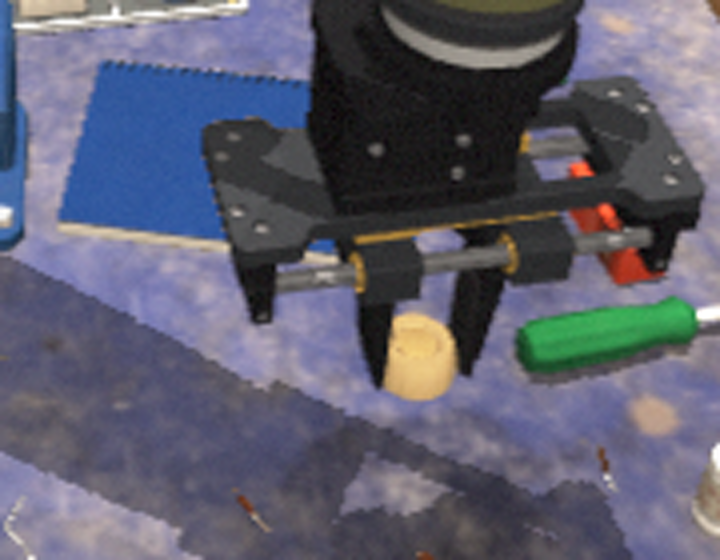

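View pics/t2.png

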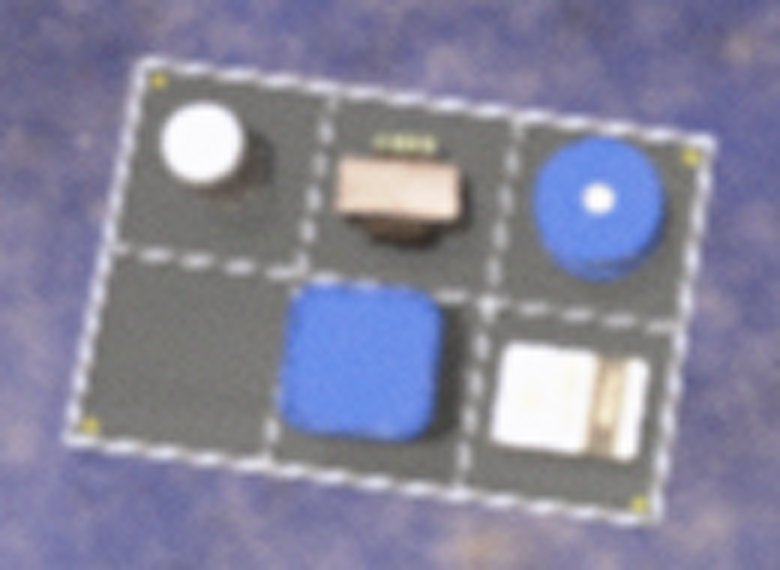

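Can, reel and carton are in the middle of their bays and the knob is held level. Carry it to the carton.

Call:
{"name": "arm_command", "arguments": {"rows": [45,-11,0,0,0,0,0,90,-22,0,0,0,0,0,135,-33,0,0,0,0,0,180,-44,0,0,0,0,0,225,-55,0,0,0,0,0]}}

```text
t: 22.7
tool_pos: [0.4958, -0.2561, 0.205]
tcp_rot: [-2.389, -2.036, 0.001]
contact_force: [1.2, -0.3, 0.0]
gripper_width: 0.351
grip_force: 7.9
```

Call:
{"name": "arm_command", "arguments": {"rows": [45,-11,0,0,0,0,0,90,-22,0,0,0,0,0,135,-33,0,0,0,0,0,180,-44,0,0,0,0,0,220,-54,0,0,0,0,0]}}

```text
t: 23.2
tool_pos: [0.4771, -0.0304, 0.2053]
tcp_rot: [-2.389, -2.037, 0.002]
contact_force: [0.5, -0.6, 0.2]
gripper_width: 0.352
grip_force: 7.9
```

```bash
python3 -c "
from h import *
go(.480,-.0213,.06,-9.1)"
```

```text
t 23.2 pos [ 0.4771 -0.0304  0.2053] F [ 0.5 -0.6  0.2] grip 7.869843099251739 0.3519753980747515 
 shift [ 9.4  1.6 67.7] turn [-0.1 -0.   0. ]
```

Call:
{"name": "arm_command", "arguments": {"rows": [9,2,15,0,0,0,0,9,2,40,0,0,0,0,9,2,60,0,0,0,0,9,2,68,0,0,0,0,9,2,68,0,0,0,0]}}

```text
t: 23.7
tool_pos: [0.4804, -0.0237, 0.1366]
tcp_rot: [-2.388, -2.036, 0.005]
contact_force: [-0.5, 0.2, -0.3]
gripper_width: 0.354
grip_force: 7.9
```

Call:
{"name": "arm_command", "arguments": {"rows": [0,0,0,0,0,0,0,0,0,0,0,0,0,0]}}

```text
t: 23.9
tool_pos: [0.4826, -0.0242, 0.1399]
tcp_rot: [2.39, 2.037, 0.002]
contact_force: [1.1, 0.1, -0.2]
gripper_width: 0.353
grip_force: 7.9
```

```bash
python3 -c "
from h import *
go(.480,-.0213,.028,-9.1)
im,d,p=grab('side'); save(im,'s9.png',(240,130,360,230),6)"
```

```text
t 23.9 pos [ 0.4826 -0.0242  0.1399] F [ 1.1  0.1 -0.2] grip 7.871368058840744 0.35293047739191663 
 shift [ 2.4 -3.1 34.3] turn [ 0.1 -0.  -0. ]
```

View pics/s9.png

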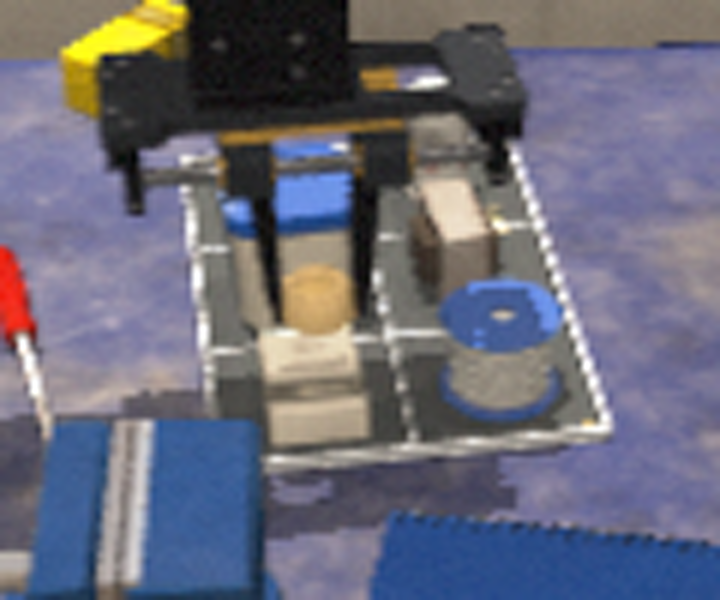

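The knob is level above the carton centre (318,300). I'll lower it slowly with a small correction.

Call:
{"name": "arm_command", "arguments": {"rows": [2,-2,12,0,0,0,0,2,-2,22,0,0,0,0,2,-2,29,0,0,0,0,2,-2,32,0,0,0,0,2,-2,33,0,0,0,0]}}

```text
t: 24.45
tool_pos: [0.4797, -0.0215, 0.1053]
tcp_rot: [-2.389, -2.037, 0.002]
contact_force: [-3.5, 0.9, 4.3]
gripper_width: 0.35
grip_force: 8.3
```

Call:
{"name": "arm_command", "arguments": {"rows": [0,0,0,0,0,0,0]}}

```text
t: 24.55
tool_pos: [0.4803, -0.0216, 0.1056]
tcp_rot: [2.391, 2.038, 0.0]
contact_force: [0.0, -0.2, 0.3]
gripper_width: 0.354
grip_force: 7.9
```

```bash
python3 -c "
from h import *
go(.480,-.0213,.028,-9.1)"
```

```text
t 24.55 pos [ 0.4803 -0.0216  0.1056] F [ 0.  -0.2  0.3] grip 7.878408435572055 0.35365574819432055 
 shift [ 0.3 -0.4 -0. ] turn [ 0. -0. -0.]
```

Touched and placed. Release and retreat.

Call:
{"name": "arm_command", "arguments": {"rows": [0,0,0,0,0,0,45,0,0,0,0,0,0,50,0,0,0,0,0,0,55,0,0,0,0,0,0,55]}}

```text
t: 24.95
tool_pos: [0.4803, -0.0217, 0.1059]
tcp_rot: [2.391, 2.038, 0.0]
contact_force: [0.7, 0.7, -0.5]
gripper_width: 0.541
grip_force: 0.0
```

Call:
{"name": "arm_command", "arguments": {"rows": [0,0,-12,0,0,0,55,0,0,-40,0,0,0,55,0,0,-80,0,0,0,55,0,0,-120,0,0,0,55,0,0,-160,0,0,0,55]}}

```text
t: 25.45
tool_pos: [0.48, -0.0216, 0.2683]
tcp_rot: [2.39, 2.038, 0.001]
contact_force: [0.4, -0.3, -0.6]
gripper_width: 0.55
grip_force: 0.0
```

Call:
{"name": "arm_command", "arguments": {"rows": [-40,0,0,0,0,0,55,-80,0,0,0,0,0,55,-120,0,0,0,0,0,55,-160,0,0,0,0,0,55,-200,0,0,0,0,0,55]}}

```text
t: 25.95
tool_pos: [0.4481, -0.2206, 0.2671]
tcp_rot: [2.389, 2.037, 0.001]
contact_force: [0.1, -1.0, -0.0]
gripper_width: 0.549
grip_force: 0.0
```

```bash
python3 -c "
from h import *
im,d,p=grab('top'); W=world(p,d); Z=W[...,2]
def f(x,y,r,z0,z1):
    m=(Z>z0)&(Z<z1)&(np.hypot(W[...,0]-x,W[...,1]-y)<r); q=W[m]; print(m.sum(),q.mean(0).round(4),[np.round(a,1) for a in cv2.minAreaRect((q[:,:2]*1000).astype(np.float32))])
f(.4795,-.0208,.043,.016,.05);f(.4795,-.0208,.043,.033,.05); f(.597,.143,.04,.055,.075); f(.5683,-.035,.04,.035,.055)
im2,d,p=grab('side')
A=cv2.resize(im[150:245,200:330],(520,380)); B=cv2.resize(im2[130:220,240:360],(280,210)); B=np.vstack([B,np.zeros((170,280,3),np.uint8)])
save(np.hstack([A,B]),'fin.png'); print(ctrl.observe()['t'],ctrl.observe()['qvel'].round(3))"
```

```text
393 [ 0.4789 -0.0219  0.0284] [array([480.3, -21.3]), array([65.2, 46. ]), np.float64(80.9)]
117 [ 0.4802 -0.0229  0.0393] [array([480.3, -23.4]), array([30.9, 32.3]), np.float64(44.2)]
137 [0.5937 0.1401 0.0635] [array([594.3, 140.6]), array([32.1, 33.9]), np.float64(53.6)]
346 [ 0.5697 -0.036   0.0458] [array([569.6, -36.3]), array([56.1, 57.5]), np.float64(33.1)]
26.05 [ 0.063 -0.016  0.023  0.042  0.021  0.046]
```

View pics/fin.png

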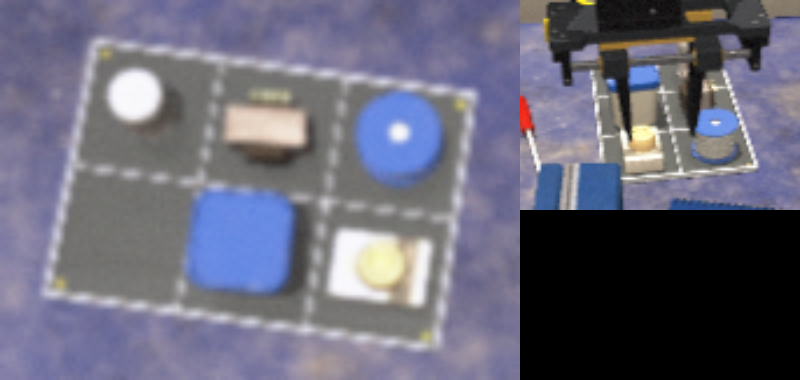

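All four items stand in place and the knob sits flat in the middle of the carton (380,262). Hand in.

Call:
{"name": "arm_command", "arguments": {"rows": [0,0,0,0,0,0,55,0,0,0,0,0,0,55]}}

```text
t: 26.25
tool_pos: [0.4487, -0.2184, 0.2661]
tcp_rot: [2.39, 2.039, 0.001]
contact_force: [0.1, -0.2, -0.3]
gripper_width: 0.551
grip_force: 0.0
```

```bash
python3 -c "
from cell import job
print(job.finish_job())"
```

```text
the job is handed in; nothing more can be done
None
```

I placed the can back left, the reel back right and the carton front right with the knob on its middle, let go of everything and handed the job in at about 26 s; no verdict was returned.

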